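# Mount a toroidal transformer's stack on its chassis bolt

### The job

Mount the toroidal transformer in the open amplifier chassis, ready for its nut: over the upright bolt put first the wide rubber pad, then the transformer, then the small rubber pad and last the dished steel plate, hollow side up as it lies now. Everything must end up lying flat on the piece beneath, around the bolt and let go; set the transformer down gently, do not let it drop. Leave the solder reel and the loose capacitor, which stand among the parts, where they are.

Things in the scene. Friction and masses are not known exactly. Their poses are not given: they have to be found in the camera images.
- chassis: Open amplifier chassis, a fixed aluminium tray. Origin: on the axis of its one bare upright steel bolt, at bench level; z up. Tray floor at z = 10 mm; bolt 8 mm thick, pointed over its last 4 mm, tip at z = 64 mm. Walls: black knobbed front at x = -98 mm, rear at x = +98 mm, both 50 mm high; lip at y = +88 mm; board and heat sink (to 52 mm high) at y below -80 mm. Bare floor round the bolt.
- wide_pad: The wide black rubber pad: a flat rigid ring 60 mm across, 6 mm thick, with an 18 mm hole, 22 g. Lies flat on the bench mat (the mat's top is 3 mm above the bench) at the start. Origin: centre of its underside, z up along its axis.
- transformer: The toroidal transformer: a squat ring wound in amber-brown tape with rounded edges, 62 mm across, 28 mm high, with a 22 mm hole, 0.26 to 0.41 kg. Stands flat on the bench mat (3 mm above the bench). Small tags on its shoulder do not stand out. Origin: centre of its underside, z up along its axis.
- small_pad: The small black rubber pad: a flat rigid ring 44 mm across, 6 mm thick, with an 18 mm hole, 12 g. Lies flat on the bench mat (3 mm above the bench). Origin: centre of its underside, z up along its axis.
- clamp_plate: The bare steel dished plate: a shallow saucer 50 mm across its rim, 6 mm high, with a 14 mm hole in its flat bottom (26 mm across, 2.4 mm thick); the rim's outer edge runs from 3 to 6 mm above the underside; 35 g. Lies hollow side up on the bench mat (3 mm above the bench). Origin: centre of its underside, z up along its axis, towards the hollow side.
- solder_reel: Bystander among the parts on the mat: a reel of solder standing on its white plastic flange, 48 mm across, 36 mm high, 0.25 kg. Origin: centre of its underside.
- capacitor: Bystander among the parts on the mat: a dark can capacitor standing upright, 30 mm across, 42 mm high, 50 g. Origin: centre of its underside.
There are look-alikes about, which are no part of the job. What is shaped like the transformer but purple is not meant. What is shaped like the wide_pad but turquoise is not meant.

How it is judged:
By the outcome, as a careful person would: the job done as asked, in the order asked, and still so for the second after the job is handed in, with the robot touching nothing.
It also fails if it takes over 104 s, if anything falls off the work surface, if the arm or the gripper's body presses on something with over 40 N, if the wrist force passes 120 N, or if a joint passes its speed limit or range.

### The arm

A 6-joint arm with a two-finger parallel gripper is mounted at the origin on the work surface. World frame = base frame: x ahead of the robot, y to its left, z up, the work surface at z = 0. Lengths are in m, angles in rad, forces in N, time in s.
With the tool pointing down it reaches from about 0.35 to 0.725 m from the base axis. Payload 6 kg.
Tool frame: the origin (TCP) lies between the finger pads; the fingertips stand 14 mm ahead of it and the grasp point (between the pads) lies 5 mm behind it; z points along the fingers, y is the line along which they close (so a half turn about z gives the same grasp; the last joint's range is limited). The gripper opens to 85 mm and grips with 20 to 120 N. Pads are 22 mm wide; open, the fingers measure 114 mm over their backs; the gripper's body (76 mm by 85 mm) begins 54 mm behind the grasp point. The pads swing forward as they close: fully open they stand 13 mm farther back than shut.
Start: joints at [1.493, 0.04, 0.085, 0, -1.615, -0.334], TCP at [0.24, 0.55, 0.245] pointing down, gripper open.
Joint ranges: [-2.56, 2.56], [-1.29, 2.01], [-1.08, 1.49], [-3.29, 1.98], [-2.81, -0.18], [-2.99, 2.99]. Speed limits (rad/s): [2.57, 2.57, 3.01, 3.14, 3.14, 3.14].

### API

Orientations are given as a rotation vector (axis times angle).
In Python, from workcell import * gives the robot as it stands.
- The arm moves only by the tool arm_command, never from a script. Its argument "targets" is a list that holds one entry, the list of rows, each a list of 7 numbers: the opening in per cent of the stroke, from 0 (shut) to 100 (fully open), then the shift along the tool's x, y, z in m, then the turn, a rotation vector about the tool's x, y, z in rad. In form: [[[hand, x, y, z, wx, wy, wz], ...]]. A call has 1 to 10 rows; each row is the pose to reach, as a shift and turn from the pose commanded when the call began, along the tool's axes at that moment; what a row does not reach only later rows make up. A row lasts 1/8 s, in which the tool goes at most 62.5 mm and 10.7 degrees, less where a joint would pass 70% of its speed; a pose out of reach is approached as far as the arm can. A call with a gripper value outside its range is refused whole. The fingers move at their own pace and stop on an object; the grip force is fixed at half the most. Time passes only in rows, so rows that repeat a pose let the fingers close. It gives the time, the measured TCP pose, the force, the opening and the grip force at its end, in the units of the state.
- get_obs(): the state, without advancing time (a new reading comes with each control period).
- get_image(name): name is "side" or "top"; returns a dict with "frame" (400x640x3 uint8, red, green, blue), "fx", "fy", "cx", "cy" (pixels), "k1" (the pictures are not rectified: a ray, as slopes to the right and down, at radius r is drawn at 1 + k1 r^2 times it, then the intrinsics apply), "xyz" and "attitude" of the camera in the world. Camera axes: x right, y down, z forward; pixel columns grow to the right and rows downward; lengths in m; the calibration is good to about 2 mm. A picture is of the moment at which its call begins. There is no depth.
- sign_off(): hands the job in; it is judged then, once.
The state is a dict: "clock": time; "joint_positions": joint angles; "qvel": joint speeds; "effort": joint torques, N m; "tcp_pos": TCP position; "eef_rot": TCP orientation; "force": force on the tool from outside, world axes, zero at the start; "moment": the same for the moment, N m; "finger_gap": opening from 0.0 (shut) to 1.0 (fully open); "grasp_force": force on a finger pad.
Only numpy, scipy, OpenCV 4.12 (cv2) and the standard library are available. Lean on these libraries where they do the work, as an engineer would, in place of code of your own. Each camera call takes 0.05 s, during which the arm holds its last target. There are 200 camera calls.

## Working session

There is one attempt and no reset: what is moved stays moved. The work goes in short steps, Python scripts to look and compute and a tool call to move; the robot and the scene stay as the last step left them, time stands still between calls to the robot, and variables do not carry over. Pictures are saved under pics/ and viewed, at most 14 in all, crops included, and the job is handed in when it is done.

Besides the shell and the picture viewer there is one more tool, called in YAML: its name, and indented under it one key for each argument. arm_command: Moves the arm, as the interface text tells. Its arguments: {"type":"object","properties":{"targets":{"type":"array","items":{"type":"array","items":{"type":"array","items":{"type":"number"}}}}},"required":["targets"]}

```bash
ls; mkdir -p pics; cat > h.py <<'E'
import numpy as np, cv2
from workcell import *
from scipy.spatial.transform import Rotation as R
def rot(a):
    a=np.array(a,float)
    return R.from_matrix(a) if a.shape==(3,3) else (R.from_rotvec(a) if a.size==3 else R.from_quat(a))
E
python3 - <<'E'
from h import *
for n in("side","top"):
    im=get_image(n); cv2.imwrite(f"pics/{n}0.png",im["frame"][:,:,::-1])
    print(n,{k:v for k,v in im.items() if k!="frame"})
print(get_obs())
E
```

```text
pics
side {'fx': 384.80556415396234, 'fy': 384.80556415396234, 'cx': 318.6972722939804, 'cy': 191.37036387520743, 'k1': -0.00028159616430187127, 'xyz': array([ 0.0572131 , -0.67815526,  0.51964765]), 'attitude': array([-2.05803145,  0.67296195, -0.37819947])}
top {'fx': 392.1496018654529, 'fy': 392.1496018654529, 'cx': 315.8624750100607, 'cy': 200.86406383010075, 'k1': -0.03262957067030339, 'xyz': array([ 0.37233609, -0.06196664,  0.90408991]), 'attitude': array([-2.15341557,  2.15580126, -0.18776827])}
{'clock': 0.1, 'joint_positions': array([ 1.49272794e+00,  4.07317315e-02,  8.39193278e-02, -3.93969364e-04,
       -1.61551733e+00, -3.33723581e-01]), 'qvel': array([ 0.0006022 , -0.00147495,  0.00230418,  0.00254405, -0.00103075,
       -0.00120281]), 'effort': array([-5.49663077e-03, -3.69344079e+01,  3.48282695e+01,  6.95166886e+00,
       -4.61953226e-03,  2.22516277e-06]), 'tcp_pos': array([0.23996445, 0.54962241, 0.24439763]), 'eef_rot': array([ 3.07370421e+00, -6.41932904e-01, -3.05993684e-04]), 'force': array([1.10072826, 0.08883835, 0.44787858]), 'moment': array([-0.03004029,  0.00442049,  0.02167265]), 'grasp_force': 0.0, 'finger_gap': 0.99479128504189}
```

View pics/top0.png

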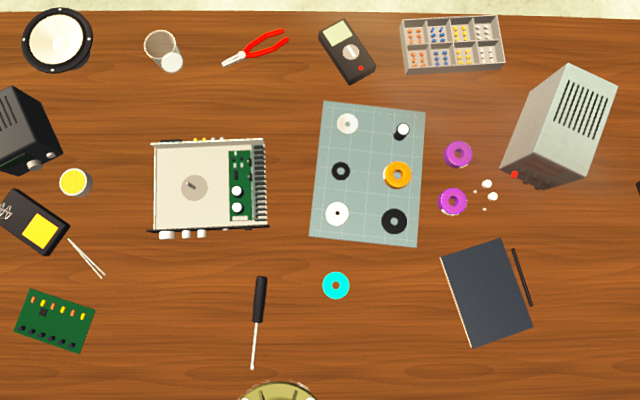

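View pics/side0.png

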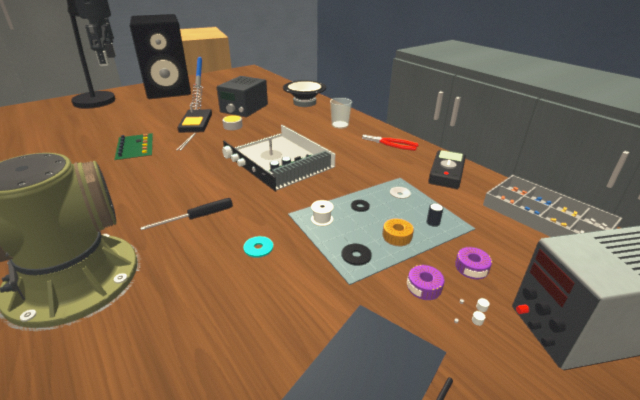

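The transformer candidates in the top view are amber (398,174) and purple (458,154) and (453,201). Amber is the one that fits. For the wide pad, the candidates are black (394,221) and turquoise (336,285), and black fits. The small pad is at (341,171). The plate is either (347,123) or (337,214); the second looks like the reel, so I'll confirm in a crop.

```bash
python3 - <<'E'
import cv2,numpy as np
t=cv2.imread("pics/top0.png");s=cv2.imread("pics/side0.png")
z=lambda a,w,h:cv2.resize(a,(w,h),interpolation=cv2.INTER_CUBIC)
A=z(t[95:255,305:435],390,480)   # x3
B=z(s[170:290,285:485],400,240)
B2=z(s[120:192,215:345],400,222)
C=np.zeros((480,800,3),np.uint8);C[:,:390]=A;C[:240,395:795]=B;C[245:467,395:795]=B2
cv2.imwrite("pics/crop1.png",C)
cv2.imwrite("pics/crop2.png",z(t[130:245,145:275],650,575))
E
```

```text
(no output)
```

View pics/crop1.png

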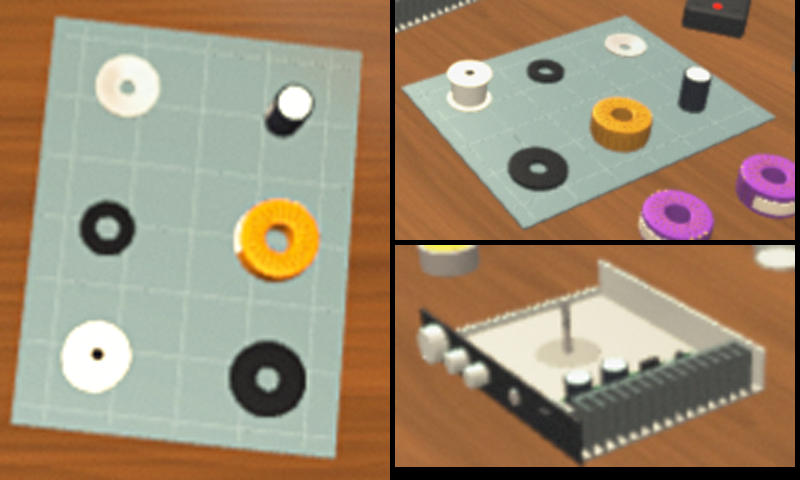

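View pics/crop2.png

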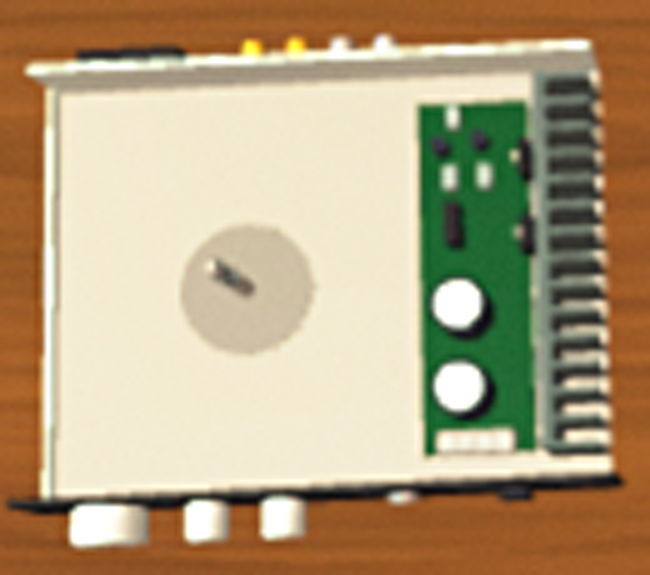

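The crop confirms the parts in the top view:
- **Transformer:** amber ring at (398,174).
- **Wide pad:** black ring at (394,221).
- **Small pad:** (341,171).
- **Dished plate:** at (347,123), with a visible hollow.
- **Reel:** at (337,214). It is tall in the side view and has a tiny hole.
- **Capacitor:** (402,131).
- **Bolt:** base about (194.4,187.6), tip (187.4,183). In the side view, base (271,154.7), tip (270.6,138.8).

```bash
cat >> h.py <<'E'
from scipy.optimize import least_squares
def K(im): return np.array([[im["fx"],0,im["cx"]],[0,im["fy"],im["cy"]],[0,0,1.]])
def proj(im,P):
    Rw=rot(im["attitude"]).inv(); rv=Rw.as_rotvec(); t=-Rw.apply(im["xyz"])
    return cv2.projectPoints(np.atleast_2d(P).astype(float),rv,t,K(im),np.array([im["k1"],0,0,0.]))[0][:,0]
def lathe(prof,n=72):
    a=np.linspace(0,2*np.pi,n,endpoint=False)
    return np.vstack([np.c_[r*np.cos(a),r*np.sin(a),z+0*a] for r,z in prof])
def cen(pts):
    h=cv2.convexHull(pts.astype(np.float32)); m=cv2.moments(h); return np.array([m["m10"],m["m01"]])/m["m00"],m["m00"]
def blob(im,px,fn,w=26,s=8):
    x,y=int(px[0])-w,int(px[1])-w
    c=cv2.resize(im["frame"][max(y,0):y+2*w,x:x+2*w],None,fx=s,fy=s,interpolation=cv2.INTER_CUBIC).astype(float)
    n,l,st,ce=cv2.connectedComponentsWithStats(fn(c).astype(np.uint8))
    k=1+np.argmax(st[1:,4]-1e3*0*st[1:,4])
    yy,xx=np.nonzero(l==k)
    return np.c_[(xx+.5)/s-.5+x,(yy+.5)/s-.5+y]
def locate(ims,obs,prof,x0):
    M=lathe(prof)
    f=lambda X:np.r_[tuple(cen(proj(i,M+X))[0]-o for i,o in zip(ims,obs))]
    r=least_squares(f,x0,x_scale=.01); return r.x,r.fun,[cen(proj(i,M+r.x))[1] for i in ims]
def tri(ims,px,x0=(.4,0,.02)):
    r=least_squares(lambda X:np.r_[tuple(proj(i,X)[0]-p for i,p in zip(ims,px))],x0,x_scale=.01); return r.x,r.fun
PROF=dict(wide_pad=[(.03,0),(.03,.006)],small_pad=[(.022,0),(.022,.006)],clamp_plate=[(.013,0),(.025,.003),(.025,.006)],
 transformer=[(.031-.006*(1-np.cos(t)),.006-.006*np.sin(t)) for t in np.linspace(0,1.57,5)]+[(.031-.006*(1-np.cos(t)),.022+.006*np.sin(t)) for t in np.linspace(0,1.57,5)])
dark=lambda c:c.max(2)<100
amber=lambda c:c[...,0]-c[...,2]>70
white=lambda c:(c.min(2)>190)
E
python3 - <<'E'
from h import *
ims=[get_image("top"),get_image("side")]
for n,fn,pt,ps in[("wide_pad",dark,(394,221),(356,254)),("transformer",amber,(398,174),(398,232)),("small_pad",dark,(341,171),(360,205)),("clamp_plate",white,(347,123),(400,192))]:
    o=[];a=[]
    for im,p in zip(ims,(pt,ps)):
        b=blob(im,p,fn,18 if n!="wide_pad" else 22); c,ar=cen(b);o.append(c);a.append(ar)
    X,res,ma=locate(ims,o,PROF[n],(.4,0,.003))
    print(n,X.round(4),res.round(2),"area",np.round(a),np.round(ma),np.round(o,1).tolist())
print("base",tri(ims,[(194.4,187.6),(270.9,154.7)]));print("tip",tri(ims,[(187.4,183),(270.6,138.8)]))
im=ims[0]
b=blob(im,(194,187),lambda c:(c.min(2)>120)&(c.max(2)<215)&(c[...,0]-c[...,2]<60),18);print(cen(b),len(b)/64)
print(ims[0]["frame"][196,194],ims[0]["frame"][175,180])
for n,p in[("reel",(337,214)),("cap",(402,131))]:pass
E
```

```text
wide_pad [ 0.4606 -0.2638  0.0033] [-0.1   0.16  0.15 -0.03] area [500. 503.] [539. 560.] [[393.8, 221.0], [356.2, 254.1]]
transformer [ 0.567  -0.2717  0.005 ] [-0.28  0.33  0.29 -0.14] area [606. 676.] [605. 677.] [[397.2, 174.5], [397.6, 231.3]]
small_pad [ 0.5793 -0.1413  0.0028] [-0.12  0.14  0.19 -0.  ] area [253. 167.] [280. 197.] [[340.3, 170.7], [359.9, 205.3]]
clamp_plate [ 0.6949 -0.1589  0.0052] [-0.13  0.13  0.22 -0.03] area [342. 177.] [338. 196.] [[347.2, 123.1], [399.9, 191.7]]
base (array([0.53794394, 0.19680039, 0.00935233]), array([-0.0463056 ,  0.08650943,  0.12163312, -0.01188148]))
tip (array([0.53974386, 0.19810539, 0.05824885]), array([ 0.10642849, -0.19821895, -0.28789435,  0.02847996]))
(array([193.96407618, 187.49497037]), 504.7890625) 468.25
[208 192 166] [243 234 210]
```

Heights agree with the text: undersides at about 3 mm and the bolt base at about 10 mm. I'll start with the wide pad.

arm_command:
  targets:
    - [[100, 0.264, 0.329, 0.07, 0, 0, -0.41], [100, 0.264, 0.329, 0.07, 0, 0, -0.41], [100, 0.264, 0.329, 0.07, 0, 0, -0.41], [100, 0.264, 0.329, 0.07, 0, 0, -0.41], [100, 0.264, 0.329, 0.07, 0, 0, -0.41], [100, 0.264, 0.329, 0.07, 0, 0, -0.41], [100, 0.264, 0.329, 0.07, 0, 0, -0.41], [100, 0.264, 0.329, 0.07, 0, 0, -0.41]]

```text
clock: 1.2
tcp_pos: [0.3507, 0.14, 0.175]
eef_rot: [-3.141, 0.01, -0.0]
force: [-0.7, 0.8, -0.4]
finger_gap: 0.999
grasp_force: 0.0
```

arm_command:
  targets:
    - [[100, 0.11, 0.404, 0.105, 0, 0, 0], [100, 0.11, 0.404, 0.105, 0, 0, 0], [100, 0.11, 0.404, 0.105, 0, 0, 0], [100, 0.11, 0.404, 0.105, 0, 0, 0], [100, 0.11, 0.404, 0.105, 0, 0, 0], [100, 0.11, 0.404, 0.105, 0, 0, 0], [100, 0.11, 0.404, 0.105, 0, 0, 0], [100, 0.11, 0.404, 0.105, 0, 0, 0], [100, 0.11, 0.404, 0.105, 0, 0, 0]]

```text
clock: 2.33
tcp_pos: [0.4599, -0.261, 0.0701]
eef_rot: [-3.142, 0.003, 0.001]
force: [-0.2, -0.0, 0.6]
finger_gap: 0.999
grasp_force: 0.0
```

```bash
python3 - <<'E'
from h import *
z=lambda a:cv2.resize(a,(400,400),interpolation=cv2.INTER_CUBIC)
ims=[get_image("top"),get_image("side")]
C=np.hstack([z(ims[0]["frame"][171:271,345:445]),z(ims[1]["frame"][175:275,310:410])])
cv2.imwrite("pics/c3.png",C[:,:,::-1])
o=get_obs();print(o["joint_positions"].round(2),o["tcp_pos"],[proj(i,o["tcp_pos"])[0].round(1) for i in ims])
E
```

```text
[-0.13 -0.1  -0.37  0.   -1.3   1.7 ] [ 0.4602755  -0.26039392  0.07112174] [array([398.8, 218.3]), array([357., 227.])]
```

View pics/c3.png

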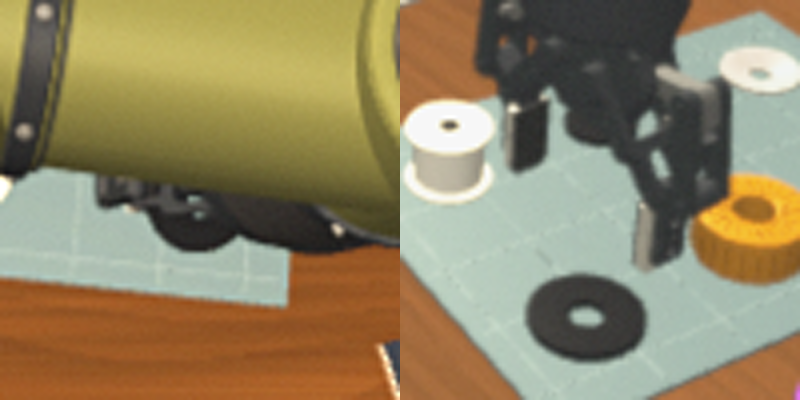

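arm_command:
  targets:
    - [[82, 0, 0.003, 0, 0, 0, 0], [82, 0, 0.003, 0.03, 0, 0, 0], [82, 0, 0.003, 0.05, 0, 0, 0], [82, 0, 0.003, 0.05, 0, 0, 0]]

```text
clock: 2.92
tcp_pos: [0.4589, -0.2637, 0.0194]
eef_rot: [-3.141, 0.001, 0.003]
force: [-0.3, -0.2, 0.1]
finger_gap: 0.82
grasp_force: 0.0
```

```bash
python3 - <<'E'
from h import *
im=get_image("side")
cv2.imwrite("pics/c4.png",cv2.resize(im["frame"][200:290,300:420],(800,600),interpolation=cv2.INTER_CUBIC)[:,:,::-1])
print(get_obs()["tcp_pos"])
E
```

```text
[ 0.45970876 -0.26420236  0.02082354]
```

View pics/c4.png

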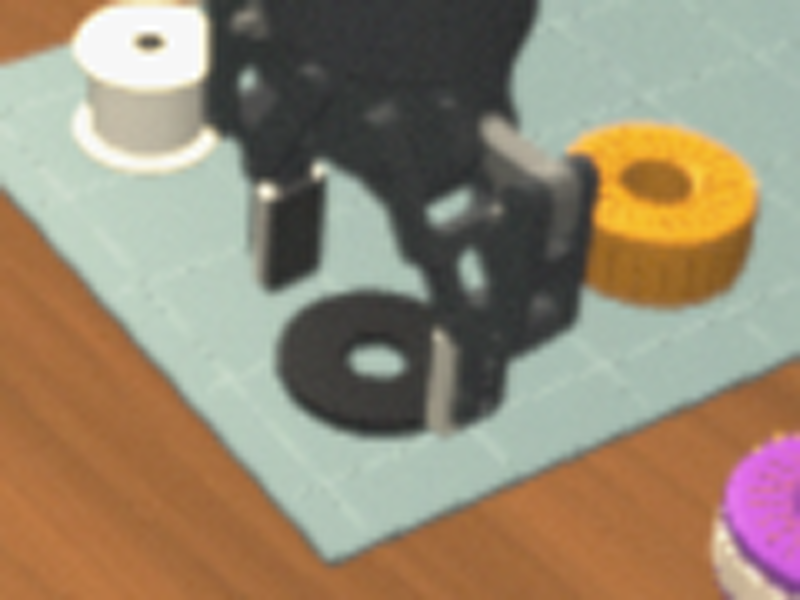

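The fingertips straddle the pad: near tip at about (366.7,264.5), far tip at (341,243.5). Both are still above the mat, so I'll feel for it.

```bash
python3 - <<'E'
from h import *
im=get_image("side")
for y,px in((-.2985,(366.,264.8)),(-.2295,(341.2,243.5))):
    print([least_squares(lambda v:proj(im,(v[0],y,v[1]))[0]-px,(.46,.02),x_scale=.01).x.round(4)])
E
```

```text
[array([0.4547, 0.0067])]
[array([0.4498, 0.0145])]
```

arm_command:
  targets:
    - [[82, 0.001, 0, 0.004, 0, 0, 0], [82, 0.001, 0, 0.004, 0, 0, 0]]

```text
clock: 3.28
tcp_pos: [0.4609, -0.2645, 0.0167]
eef_rot: [3.141, -0.003, 0.001]
force: [0.3, 0.2, -0.4]
finger_gap: 0.821
grasp_force: 0.0
```

arm_command:
  targets:
    - [[82, 0, 0, 0.002, 0, 0, 0], [82, 0, 0, 0.002, 0, 0, 0]]

```text
clock: 3.52
tcp_pos: [0.4606, -0.2646, 0.0142]
eef_rot: [3.142, -0.003, -0.0]
force: [-0.6, -0.2, 0.1]
finger_gap: 0.827
grasp_force: 0.0
```

arm_command:
  targets:
    - [[82, 0, 0, 0.002, 0, 0, 0], [82, 0, 0, 0.002, 0, 0, 0]]

```text
clock: 3.78
tcp_pos: [0.4605, -0.2645, 0.0121]
eef_rot: [-3.142, 0.003, 0.001]
force: [0.4, -0.4, 0.3]
finger_gap: 0.822
grasp_force: 0.0
```

arm_command:
  targets:
    - [[82, 0, 0, 0.002, 0, 0, 0], [82, 0, 0, 0.002, 0, 0, 0]]

```text
clock: 4.03
tcp_pos: [0.4605, -0.2645, 0.0101]
eef_rot: [-3.142, 0.003, 0.001]
force: [-0.3, 0.9, -0.5]
finger_gap: 0.821
grasp_force: 0.0
```

arm_command:
  targets:
    - [[82, 0, 0, 0.002, 0, 0, 0], [82, 0, 0, 0.002, 0, 0, 0]]

```text
clock: 4.28
tcp_pos: [0.4609, -0.2647, 0.0094]
eef_rot: [3.141, -0.002, 0.0]
force: [-2.6, 3.3, 6.4]
finger_gap: 0.818
grasp_force: 3.2
```

arm_command:
  targets:
    - [[82, 0, 0, -0.005, 0, 0, 0], [60, 0, 0, -0.005, 0, 0, 0], [60, 0, 0, -0.005, 0, 0, 0], [60, 0, 0, -0.005, 0, 0, 0], [60, 0, 0, -0.005, 0, 0, 0]]

```text
clock: 4.9
tcp_pos: [0.4615, -0.2651, 0.015]
eef_rot: [3.14, -0.002, 0.003]
force: [-2.4, 1.1, 6.2]
finger_gap: 0.651
grasp_force: 61.8
```

arm_command:
  targets:
    - [[60, 0, 0, -0.01, 0, 0, 0], [60, 0, 0, -0.06, 0, 0, 0], [60, 0, 0.0, -0.11, 0, 0, 0], [60, 0, 0.0, -0.11, 0, 0, 0], [60, 0, 0.0, -0.11, 0, 0, 0]]

```text
clock: 5.52
tcp_pos: [0.4605, -0.2643, 0.123]
eef_rot: [-3.141, 0.003, 0.0]
force: [0.0, -0.0, -0.2]
finger_gap: 0.655
grasp_force: 63.6
```

```bash
python3 - <<'E'
from h import *
im=get_image("side");o=get_obs();p=proj(im,o["tcp_pos"])[0].astype(int);print(o["tcp_pos"],o["finger_gap"],p)
cv2.imwrite("pics/c5.png",cv2.resize(im["frame"][p[1]-50:p[1]+40,p[0]-60:p[0]+60],(640,480),interpolation=cv2.INTER_CUBIC)[:,:,::-1])
E
```

```text
[ 0.4600742  -0.26421404  0.12219558] 0.6516805407597115 [360 205]
```

View pics/c5.png

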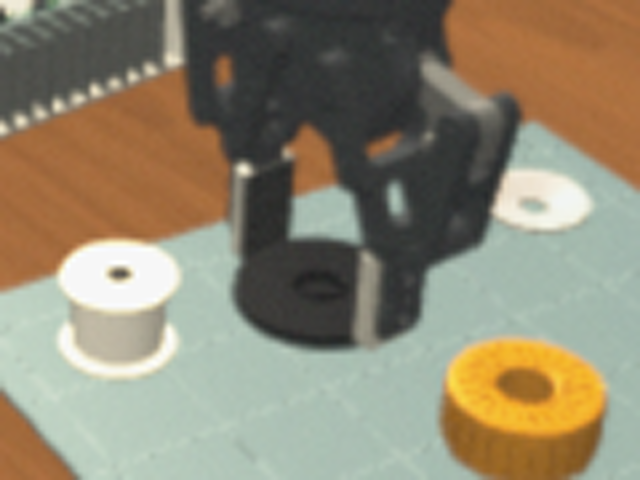

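The pad is held level, with its hole centre at side pixel (360,208.6).

```bash
python3 - <<'E'
from h import *
ims=[get_image("top"),get_image("side")]
s=ims[1];t=ims[0]
print(proj(s,(.4605,-.2642,.116)))
# bolt: dark pixels, axis line & tip in both
for im,p in((t,(191,185)),(s,(271,147))):
    x,y=p;f=im["frame"][y-14:y+14,x-12:x+13].astype(float).mean(2)
    np.set_printoptions(linewidth=200)
    print(x-12,y-14);print(f.astype(int))
for z in(.010,.062):
  for im in ims: print(z,proj(im,(.5385,.197,z)),proj(im,(.5485,.197,z)),proj(im,(.5385,.207,z)))
E
```

```text
[[360.04211789 208.44933792]]
179 171
[[226 226 225 225 224 224 224 225 224 225 225 225 225 226 224 225 225 224 225 224 225 225 225 225 224]
 [226 226 225 225 226 225 226 225 225 225 226 225 225 225 225 226 225 226 224 226 225 224 226 224 224]
 [225 226 226 226 225 226 224 225 224 225 226 225 226 225 226 226 226 226 225 226 224 225 225 225 224]
 [226 225 225 226 226 225 226 226 226 226 227 225 222 219 217 213 212 219 219 224 227 227 226 225 225]
 [226 226 225 226 225 226 226 226 226 225 218 206 200 197 194 188 190 196 197 201 206 207 223 226 225]
 [225 226 226 225 225 225 228 226 218 207 194 183 182 182 181 181 181 182 181 184 178 183 206 221 225]
 [225 226 226 225 225 227 226 216 196 184 181 180 182 181 184 184 182 182 182 182 180 179 185 202 218]
 [225 225 225 226 228 224 212 193 181 181 183 182 183 184 183 183 183 185 184 184 183 183 181 185 197]
 [225 226 226 227 226 211 189 184 182 183 184 183 184 182 183 184 184 183 183 184 183 182 183 181 183]
 [227 226 227 227 216 188 182 181 184 184 184 185 184 186 183 181 183 184 184 184 183 184 182 183 181]
 [225 227 227 222 196 182 181 18
[... 4397 characters left out ...]
205 242]
 [234 234 233 230 223 215 209 208 207 205 206 207 207 204 205 208 210 211 208 220 229 229 213 202 246]
 [235 235 234 234 234 229 219 219 218 207 211 213 212 206 215 222 224 230 230 232 233 230 195 190 245]
 [235 235 235 235 234 234 233 233 233 232 232 232 229 233 236 237 237 238 234 229 232 230 182 120 148]]
0.01 [[194.19878482 187.39831625]] [[194.38927036 183.1444485 ]] [[189.86348252 187.39476158]]
0.01 [[271.14032387 154.40957619]] [[274.13655141 153.48549831]] [[269.37656448 153.12045867]]
0.062 [[187.47362265 183.02782796]] [[187.68845187 178.52713183]] [[182.87982467 183.02413983]]
0.062 [[270.04782699 137.85048698]] [[273.12666999 136.97935626]] [[268.24528041 136.63087108]]
```

Camera and arm agree to within 1 mm: the hole was predicted at (360.0,208.4). The bolt is at (0.5385, 0.197), consistent in both views. Now carrying the pad over.

arm_command:
  targets:
    - [[60, 0.078, -0.461, 0.0, 0, 0, 0], [60, 0.078, -0.461, 0, 0, 0, 0], [60, 0.078, -0.461, 0.0, 0, 0, 0], [60, 0.078, -0.461, 0, 0, 0, 0], [60, 0.078, -0.461, 0.0, 0, 0, 0], [60, 0.078, -0.461, 0, 0, 0, 0], [60, 0.078, -0.461, 0.0, 0, 0, 0], [60, 0.078, -0.461, 0, 0, 0, 0], [60, 0.078, -0.461, 0.02, 0, 0, 0], [60, 0.078, -0.461, 0.02, 0, 0, 0]]

```text
clock: 6.92
tcp_pos: [0.5379, 0.1951, 0.0999]
eef_rot: [3.138, -0.003, -0.008]
force: [-0.3, -0.0, 0.3]
finger_gap: 0.649
grasp_force: 63.6
```

```bash
python3 - <<'E'
from h import *
im=get_image("side");o=get_obs();print(o["tcp_pos"])
cv2.imwrite("pics/c6.png",cv2.resize(im["frame"][100:178,220:324],(640,480),interpolation=cv2.INTER_CUBIC)[:,:,::-1])
print(proj(im,o["tcp_pos"]-[0,0,.006]))
E
```

```text
[0.53863118 0.19494002 0.10149168]
[[269.73450156 126.95347808]]
```

View pics/c6.png

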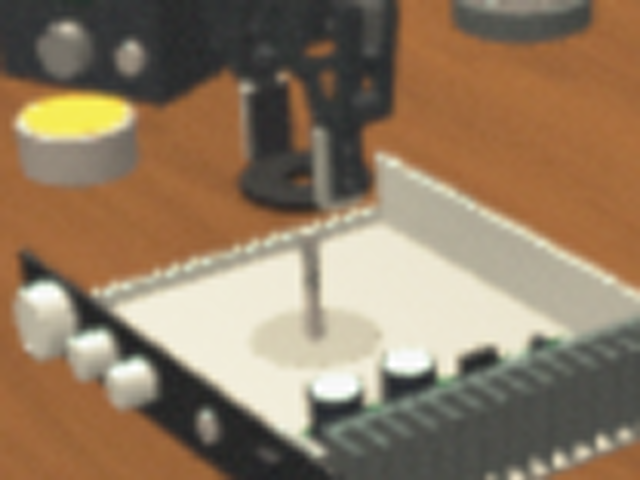

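The pad hangs level above the bolt (pad at about crop (305,185), bolt tip (311,238)). I'll fix y by 2 mm and descend.

arm_command:
  targets:
    - [[60, 0, -0.002, 0, 0, 0, 0], [60, 0, -0.002, 0.02, 0, 0, 0], [60, 0, -0.002, 0.045, 0, 0, 0], [60, 0, -0.002, 0.045, 0, 0, 0], [60, 0, -0.002, 0.065, 0, 0, 0], [60, 0, -0.002, 0.074, 0, 0, 0], [60, 0, -0.002, 0.074, 0, 0, 0]]

```text
clock: 7.85
tcp_pos: [0.5394, 0.198, 0.0292]
eef_rot: [3.141, -0.003, -0.001]
force: [0.6, -0.1, -0.7]
finger_gap: 0.647
grasp_force: 63.7
```

arm_command:
  targets:
    - [[60, 0, 0, 0.002, 0, 0, 0], [60, 0, 0, 0.004, 0, 0, 0], [60, 0, 0, 0.004, 0, 0, 0]]

```text
clock: 8.22
tcp_pos: [0.5395, 0.1983, 0.0254]
eef_rot: [3.142, -0.003, 0.0]
force: [-0.4, -0.4, -0.2]
finger_gap: 0.652
grasp_force: 63.7
```

arm_command:
  targets:
    - [[60, -0.001, 0.001, 0.002, 0, 0, 0], [60, -0.001, 0.001, 0.004, 0, 0, 0], [60, -0.001, 0.001, 0.004, 0, 0, 0]]

```text
clock: 8.6
tcp_pos: [0.5388, 0.1973, 0.0221]
eef_rot: [3.141, -0.003, 0.001]
force: [-2.0, -0.8, 4.9]
finger_gap: 0.655
grasp_force: 64.2
```

arm_command:
  targets:
    - [[80, 0, 0, 0, 0, 0, 0], [80, 0, 0, 0, 0, 0, 0], [80, 0, 0, -0.002, 0, 0, 0], [80, 0, 0, -0.05, 0, 0, 0], [80, 0, 0, -0.1, 0, 0, 0], [80, 0, 0, -0.1, 0, 0, 0]]

```text
clock: 9.35
tcp_pos: [0.5408, 0.1984, 0.1269]
eef_rot: [-3.137, 0.002, -0.013]
force: [0.2, 0.2, -0.3]
finger_gap: 0.806
grasp_force: 0.0
```

arm_command:
  targets:
    - [[88, 0.028, 0.469, 0, 0, 0, 0], [88, 0.028, 0.469, 0, 0, 0, 0], [88, 0.028, 0.469, 0, 0, 0, 0], [88, 0.028, 0.469, 0, 0, 0, 0], [88, 0.028, 0.469, 0, 0, 0, 0], [88, 0.028, 0.469, 0, 0, 0, 0], [88, 0.028, 0.469, 0, 0, 0, 0], [88, 0.028, 0.469, 0, 0, 0, 0], [88, 0.028, 0.469, 0, 0, 0, 0], [88, 0.028, 0.469, 0, 0, 0, 0]]

```text
clock: 10.6
tcp_pos: [0.5654, -0.2712, 0.1206]
eef_rot: [-3.141, 0.003, 0.001]
force: [-0.1, -0.6, 0.3]
finger_gap: 0.881
grasp_force: 0.0
```

```bash
python3 - <<'E'
from h import *
ims=[get_image("top"),get_image("side")]
z=lambda a:cv2.resize(a,(400,400),interpolation=cv2.INTER_CUBIC)
C=np.hstack([z(ims[0]["frame"][155:215,164:224]),z(ims[1]["frame"][125:185,240:300])])
cv2.imwrite("pics/c7.png",C[:,:,::-1])
b=blob(ims[0],(192,185),dark,20);print(cen(b),proj(ims[0],(.5385,.197,.016)))
f=lambda X:cen(proj(ims[0],lathe(PROF["wide_pad"])+[X[0],X[1],.010]))[0]-cen(b)[0]
print(least_squares(f,(.54,.2),x_scale=.01).x, get_obs()["tcp_pos"])
E
```

```text
(array([193.8187885 , 187.33066743]), 493.3671875) [[193.46174131 186.91942319]]
[0.53818433 0.19691074] [ 0.56575174 -0.27065149  0.12121363]
```

View pics/c7.png

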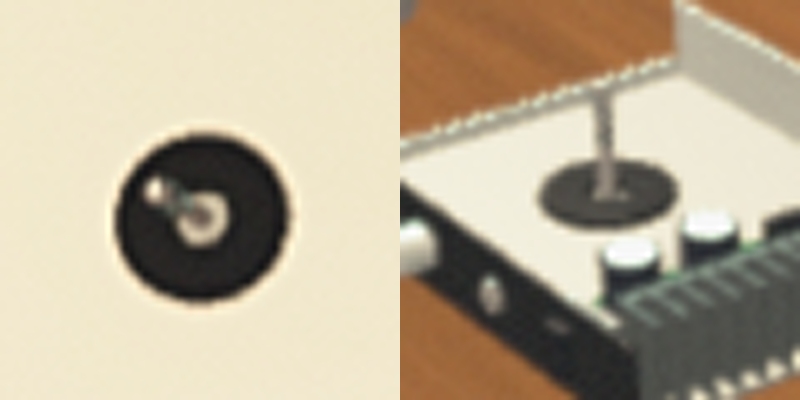

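The wide pad lies flat and centred round the bolt (top crop (202,218), bolt base inside the hole). Now descending on the transformer.

arm_command:
  targets:
    - [[88, 0.001, 0.001, 0, 0, 0, 0], [88, 0.001, 0.001, 0.05, 0, 0, 0], [88, 0.001, 0.001, 0.08, 0, 0, 0], [88, 0.001, 0.001, 0.1, 0, 0, 0], [88, 0.001, 0.001, 0.1, 0, 0, 0], [60, 0.001, 0.001, 0.1, 0, 0, 0], [60, 0.001, 0.001, 0.1, 0, 0, 0], [60, 0.001, 0.001, 0.1, 0, 0, 0], [60, 0.001, 0.001, 0.1, 0, 0, 0]]

```text
clock: 11.82
tcp_pos: [0.5679, -0.273, 0.0236]
eef_rot: [3.14, -0.002, 0.005]
force: [-0.3, 1.1, 5.8]
finger_gap: 0.697
grasp_force: 65.8
```

arm_command:
  targets:
    - [[60, 0, 0, -0.005, 0, 0, 0], [60, 0, 0, -0.02, 0, 0, 0], [60, 0, 0, -0.06, 0, 0, 0], [60, 0, 0, -0.1, 0, 0, 0], [60, 0, 0, -0.1, 0, 0, 0], [60, 0, 0, -0.1, 0, 0, 0]]

```text
clock: 12.58
tcp_pos: [0.5662, -0.2724, 0.1207]
eef_rot: [-3.141, 0.003, 0.001]
force: [-0.5, 0.7, -4.1]
finger_gap: 0.694
grasp_force: 65.8
```

```bash
python3 - <<'E'
from h import *
im=get_image("side");o=get_obs();p=proj(im,o["tcp_pos"])[0].astype(int);print(o["tcp_pos"],o["finger_gap"],o["force"],p)
cv2.imwrite("pics/c8.png",cv2.resize(im["frame"][p[1]-40:p[1]+50,p[0]-60:p[0]+60],(640,480),interpolation=cv2.INTER_CUBIC)[:,:,::-1])
T=o["tcp_pos"]
for dz in(.007,.0):print(proj(im,T-[0,0,dz]))
E
```

```text
[ 0.56582981 -0.27236548  0.11981   ] 0.7021232726551552 [-0.78353731 -0.43964378 -4.11597723] [403 190]
[[403.29748642 193.47484396]]
[[403.75434659 190.44521603]]
```

View pics/c8.png

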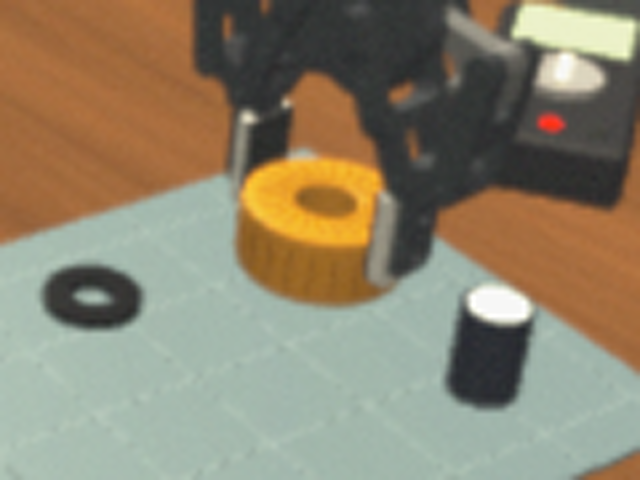

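It is held level, with its hole at (404.3,187.5) as predicted. Carrying it over the bolt.

arm_command:
  targets:
    - [[60, -0.0275, -0.47, 0, 0, 0, 0], [60, -0.0275, -0.47, 0, 0, 0, 0], [60, -0.0275, -0.47, 0, 0, 0, 0], [60, -0.0275, -0.47, 0, 0, 0, 0], [60, -0.0275, -0.47, 0, 0, 0, 0], [60, -0.0275, -0.47, 0, 0, 0, 0], [60, -0.0275, -0.47, 0, 0, 0, 0], [60, -0.0275, -0.47, 0, 0, 0, 0], [60, -0.0275, -0.47, 0, 0, 0, 0], [60, -0.0275, -0.47, 0, 0, 0, 0]]

```text
clock: 13.88
tcp_pos: [0.5395, 0.1967, 0.1201]
eef_rot: [3.14, -0.003, -0.003]
force: [0.7, 0.7, -3.3]
finger_gap: 0.696
grasp_force: 66.1
```

arm_command:
  targets:
    - [[60, 0, 0, 0.01, 0, 0, 0], [60, 0, 0, 0.01, 0, 0, 0]]

```text
clock: 14.12
tcp_pos: [0.5394, 0.1961, 0.1096]
eef_rot: [3.14, -0.005, -0.004]
force: [-0.1, 0.0, -2.6]
finger_gap: 0.698
grasp_force: 66.1
```

arm_command:
  targets:
    - [[60, -0.001, -0.001, 0.01, 0, 0, 0], [60, -0.001, -0.001, 0.025, 0, 0, 0], [60, -0.001, -0.001, 0.04, 0, 0, 0], [60, -0.001, -0.001, 0.052, 0, 0, 0], [60, -0.001, -0.001, 0.06, 0, 0, 0], [60, -0.001, -0.001, 0.066, 0, 0, 0], [60, -0.001, -0.001, 0.066, 0, 0, 0]]

```text
clock: 15.0
tcp_pos: [0.5388, 0.1982, 0.0449]
eef_rot: [3.141, -0.003, -0.001]
force: [-0.1, -0.5, -3.6]
finger_gap: 0.698
grasp_force: 66.1
```

arm_command:
  targets:
    - [[60, 0, 0, 0.001, 0, 0, 0], [60, 0, 0, 0.002, 0, 0, 0], [60, 0, 0, 0.003, 0, 0, 0], [60, 0, 0, 0.003, 0, 0, 0]]

```text
clock: 15.5
tcp_pos: [0.5389, 0.1983, 0.0423]
eef_rot: [3.142, -0.003, -0.0]
force: [0.5, 0.2, -3.8]
finger_gap: 0.701
grasp_force: 66.1
```

arm_command:
  targets:
    - [[60, 0, 0.001, 0.001, 0, 0, 0], [60, 0, 0.001, 0.002, 0, 0, 0], [60, 0, 0.001, 0.003, 0, 0, 0], [60, 0, 0.001, 0.004, 0, 0, 0], [60, 0, 0.001, 0.004, 0, 0, 0]]

```text
clock: 16.12
tcp_pos: [0.5389, 0.1973, 0.0381]
eef_rot: [3.141, -0.003, -0.0]
force: [-0.1, 0.1, -3.6]
finger_gap: 0.696
grasp_force: 66.1
```

arm_command:
  targets:
    - [[60, 0, 0, 0.001, 0, 0, 0], [60, 0, 0, 0.001, 0, 0, 0]]

```text
clock: 16.38
tcp_pos: [0.5389, 0.1973, 0.0372]
eef_rot: [3.141, -0.003, -0.0]
force: [0.3, 0.2, -3.2]
finger_gap: 0.695
grasp_force: 66.1
```

arm_command:
  targets:
    - [[60, 0, 0, 0.001, 0, 0, 0], [60, 0, 0, 0.001, 0, 0, 0]]

```text
clock: 16.62
tcp_pos: [0.5391, 0.1973, 0.0367]
eef_rot: [3.142, -0.003, 0.001]
force: [-0.7, 0.1, -0.5]
finger_gap: 0.697
grasp_force: 66.3
```

arm_command:
  targets:
    - [[60, 0, 0, 0.001, 0, 0, 0], [60, 0, 0, 0.001, 0, 0, 0]]

```text
clock: 16.88
tcp_pos: [0.5394, 0.1974, 0.0366]
eef_rot: [3.142, -0.002, 0.002]
force: [-3.8, -0.3, 5.0]
finger_gap: 0.696
grasp_force: 66.9
```

Contact (z force went from −3.6 to +5 N). Releasing, lifting off, and moving to the small pad at (0.5793, −0.1413).

arm_command:
  targets:
    - [[72, 0, 0, 0, 0, 0, 0], [80, 0, 0, 0, 0, 0, 0], [86, 0, 0, 0, 0, 0, 0], [86, 0, 0, -0.002, 0, 0, 0], [86, 0, 0, -0.05, 0, 0, 0], [86, 0, 0, -0.1, 0, 0, 0], [86, 0, 0, -0.1, 0, 0, 0]]

```text
clock: 17.75
tcp_pos: [0.5412, 0.1983, 0.1409]
eef_rot: [-3.137, 0.002, -0.013]
force: [0.3, -0.9, 0.1]
finger_gap: 0.858
grasp_force: 0.0
```

arm_command:
  targets:
    - [[65, 0.04, 0.339, 0.0, 0, 0, 0], [65, 0.04, 0.339, 0.0, 0, 0, 0], [65, 0.04, 0.339, 0.0, 0, 0, 0], [65, 0.04, 0.339, 0.0, 0, 0, 0], [65, 0.04, 0.339, 0.0, 0, 0, 0], [65, 0.04, 0.339, 0.03, 0, 0, 0], [65, 0.04, 0.339, 0.05, 0, 0, 0], [65, 0.04, 0.339, 0.05, 0, 0, 0]]

```text
clock: 18.75
tcp_pos: [0.577, -0.1414, 0.0827]
eef_rot: [-3.141, 0.003, 0.007]
force: [0.2, 0.7, 0.9]
finger_gap: 0.655
grasp_force: 0.0
```

```bash
python3 - <<'E'
from h import *
ims=[get_image("top"),get_image("side")]
z=lambda a:cv2.resize(a,(400,400),interpolation=cv2.INTER_CUBIC)
C=np.hstack([z(ims[0]["frame"][155:215,164:224]),z(ims[1]["frame"][110:185,230:305])])
C=np.vstack([C,cv2.resize(ims[1]["frame"][170:220,310:510],(800,200),interpolation=cv2.INTER_CUBIC)])
cv2.imwrite("pics/c9.png",C[:,:,::-1])
b=blob(ims[0],(192,185),amber,20)
f=lambda X:cen(proj(ims[0],lathe(PROF["transformer"])+[X[0],X[1],.016]))[0]-cen(b)[0]
o=get_obs();print(least_squares(f,(.54,.2),x_scale=.01).x,cen(b)[1],cen(proj(ims[0],lathe(PROF["transformer"])+[.5385,.197,.016])),o["tcp_pos"],o["finger_gap"])
E
```

```text
[0.54144124 0.19146503] 1386.9453125 (array([191.53290145, 185.73986321]), 654.9325809964212) [ 0.57870828 -0.14097998  0.08595289] 0.6508113734197594
```

View pics/c9.png

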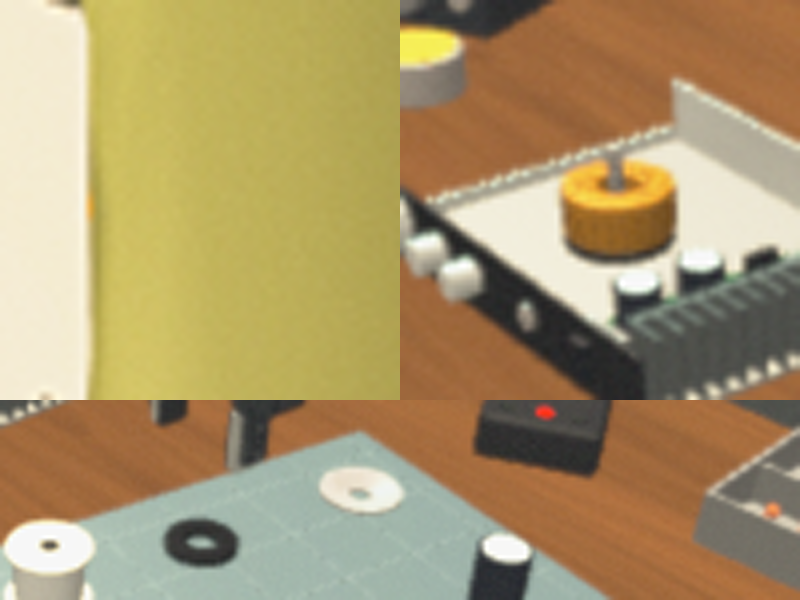

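The transformer sits flat on the wide pad with the bolt up through its hole (side crop (617,205)). Now the small pad.

arm_command:
  targets:
    - [[65, 0.001, 0, 0.03, 0, 0, 0], [65, 0.001, 0, 0.055, 0, 0, 0], [65, 0.001, 0, 0.066, 0, 0, 0], [65, 0.001, 0, 0.066, 0, 0, 0], [65, 0.001, 0, 0.066, 0, 0, 0]]

```text
clock: 19.48
tcp_pos: [0.5804, -0.1416, 0.0211]
eef_rot: [3.141, -0.002, 0.004]
force: [0.1, 0.2, 0.5]
finger_gap: 0.648
grasp_force: 0.0
```

arm_command:
  targets:
    - [[65, 0, 0, 0.002, 0, 0, 0], [65, 0, 0, 0.004, 0, 0, 0], [65, 0, 0, 0.004, 0, 0, 0], [35, 0, 0, 0.004, 0, 0, 0], [35, 0, 0, 0.004, 0, 0, 0], [35, 0, 0, 0.004, 0, 0, 0], [35, 0, 0, 0.004, 0, 0, 0]]

```text
clock: 20.35
tcp_pos: [0.5797, -0.1418, 0.0158]
eef_rot: [3.141, -0.003, 0.001]
force: [0.2, -0.0, 3.3]
finger_gap: 0.472
grasp_force: 60.8
```

arm_command:
  targets:
    - [[35, 0, 0, -0.01, 0, 0, 0], [35, 0, 0, -0.06, 0, 0, 0], [35, 0, 0, -0.115, 0, 0, 0], [35, -0.041, -0.339, -0.115, 0, 0, 0], [35, -0.041, -0.339, -0.115, 0, 0, 0], [35, -0.041, -0.339, -0.115, 0, 0, 0], [35, -0.041, -0.339, -0.115, 0, 0, 0], [35, -0.041, -0.339, -0.115, 0, 0, 0], [35, -0.041, -0.339, -0.115, 0, 0, 0], [35, -0.041, -0.339, -0.115, 0, 0, 0]]

```text
clock: 21.6
tcp_pos: [0.5383, 0.1991, 0.1301]
eef_rot: [3.141, 0.002, -0.001]
force: [0.1, -0.3, 0.5]
finger_gap: 0.475
grasp_force: 60.6
```

arm_command:
  targets:
    - [[35, 0, 0, 0.01, 0, 0, 0], [35, 0, 0, 0.02, 0, 0, 0], [35, 0, 0, 0.02, 0, 0, 0]]

```text
clock: 21.98
tcp_pos: [0.5385, 0.196, 0.1087]
eef_rot: [3.14, -0.005, -0.004]
force: [-1.0, 0.4, -0.4]
finger_gap: 0.47
grasp_force: 60.6
```

```bash
python3 - <<'E'
from h import *
im=get_image("side");o=get_obs();print(o["tcp_pos"],proj(im,o["tcp_pos"]-[0,0,.007]))
cv2.imwrite("pics/c10.png",cv2.resize(im["frame"][100:178,220:324],(800,600),interpolation=cv2.INTER_CUBIC)[:,:,::-1])
E
```

```text
[0.53885848 0.19630722 0.10955791] [[269.39677079 124.37611781]]
```

View pics/c10.png

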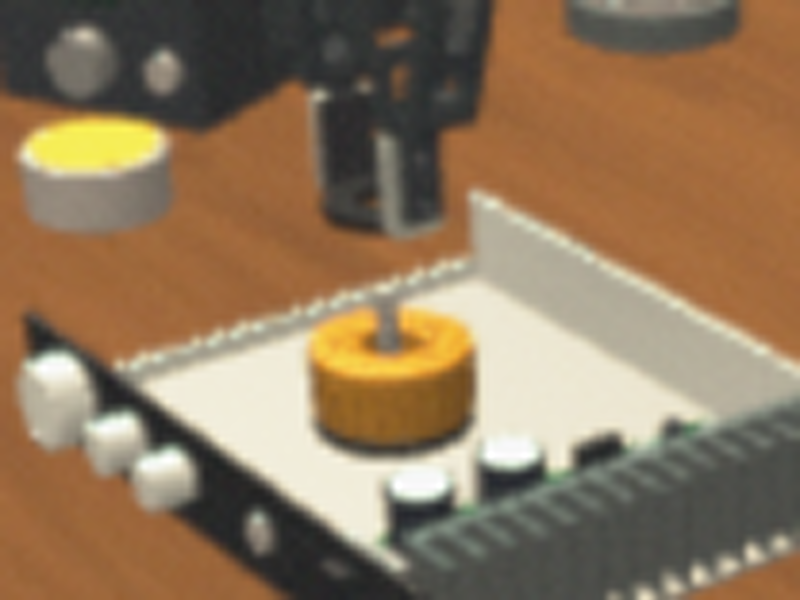

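The pad is held level above the bolt (pad at about crop (375,200), bolt tip (388,298)). Descending.

arm_command:
  targets:
    - [[35, 0, -0.001, 0.01, 0, 0, 0], [35, 0, -0.001, 0.02, 0, 0, 0], [35, 0, -0.001, 0.03, 0, 0, 0], [35, 0, -0.001, 0.04, 0, 0, 0], [35, 0, -0.001, 0.047, 0, 0, 0], [35, 0, -0.001, 0.047, 0, 0, 0]]

```text
clock: 22.78
tcp_pos: [0.5387, 0.1981, 0.0625]
eef_rot: [3.141, -0.003, -0.002]
force: [-0.5, 0.4, 0.6]
finger_gap: 0.474
grasp_force: 60.6
```

arm_command:
  targets:
    - [[35, 0, 0, 0.001, 0, 0, 0], [35, 0, 0, 0.003, 0, 0, 0], [35, 0, 0, 0.003, 0, 0, 0]]

```text
clock: 23.15
tcp_pos: [0.539, 0.1983, 0.0603]
eef_rot: [3.142, -0.003, -0.0]
force: [0.5, 0.5, 0.5]
finger_gap: 0.473
grasp_force: 60.6
```

arm_command:
  targets:
    - [[35, 0, 0.001, 0.001, 0, 0, 0], [35, 0, 0.001, 0.002, 0, 0, 0], [35, 0, 0.001, 0.002, 0, 0, 0]]

```text
clock: 23.52
tcp_pos: [0.5389, 0.1973, 0.0582]
eef_rot: [3.141, -0.003, -0.0]
force: [0.1, -0.3, 0.1]
finger_gap: 0.474
grasp_force: 60.6
```

arm_command:
  targets:
    - [[35, 0, 0, 0.001, 0, 0, 0], [35, 0, 0, 0.002, 0, 0, 0], [35, 0, 0, 0.002, 0, 0, 0]]

```text
clock: 23.9
tcp_pos: [0.5391, 0.1974, 0.0569]
eef_rot: [-3.142, 0.003, -0.001]
force: [-1.5, -0.5, 3.8]
finger_gap: 0.47
grasp_force: 61.0
```

arm_command:
  targets:
    - [[52, 0, 0, 0, 0, 0, 0], [62, 0, 0, 0, 0, 0, 0], [66, 0, 0, -0.002, 0, 0, 0], [66, 0, 0, -0.05, 0, 0, 0], [66, 0, 0, -0.08, 0, 0, 0], [66, 0, 0, -0.08, 0, 0, 0]]

```text
clock: 24.65
tcp_pos: [0.5403, 0.198, 0.1398]
eef_rot: [-3.139, 0.003, -0.008]
force: [0.9, -0.5, 0.3]
finger_gap: 0.662
grasp_force: 0.0
```

```bash
python3 - <<'E'
from h import *
ims=[get_image("top"),get_image("side")]
M=lathe(PROF["clamp_plate"])
for im,p in zip(ims,((347,123),(400,192))):
  for th in(180,190,205):
    c,a=cen(blob(im,p,lambda c:c.min(2)>th,18))
    f=lambda X:cen(proj(im,M+[X[0],X[1],.003]))[0]-c
    print(th,least_squares(f,(.69,-.16),x_scale=.01).x.round(4),round(a),round(cen(proj(im,M+[.695,-.159,.003]))[1]))
print(get_obs()["tcp_pos"])
E
```

```text
180 [ 0.6959 -0.1594] 378 336
190 [ 0.6961 -0.1594] 353 336
205 [ 0.6961 -0.1594] 328 336
180 [ 0.6974 -0.1561] 192 196
190 [ 0.6971 -0.1564] 178 196
205 [ 0.6968 -0.1568] 158 196
[0.53876604 0.19740775 0.13596268]
```

arm_command:
  targets:
    - [[72, 0.157, 0.356, 0, 0, 0, 0], [72, 0.157, 0.356, 0, 0, 0, 0], [72, 0.157, 0.356, 0, 0, 0, 0], [72, 0.157, 0.356, 0, 0, 0, 0], [72, 0.157, 0.356, 0, 0, 0, 0], [72, 0.157, 0.356, 0, 0, 0, 0], [72, 0.157, 0.356, 0.03, 0, 0, 0], [72, 0.157, 0.356, 0.07, 0, 0, 0], [72, 0.157, 0.356, 0.07, 0, 0, 0], [72, 0.157, 0.356, 0.07, 0, 0, 0]]

```text
clock: 26.0
tcp_pos: [0.6957, -0.159, 0.0674]
eef_rot: [3.14, -0.002, 0.001]
force: [-0.7, -0.5, 1.6]
finger_gap: 0.716
grasp_force: 0.0
```

arm_command:
  targets:
    - [[72, 0, 0, 0.025, 0, 0, 0], [72, 0, 0, 0.042, 0, 0, 0], [72, 0, 0, 0.047, 0, 0, 0], [72, 0, 0, 0.047, 0, 0, 0], [72, 0, 0, 0.047, 0, 0, 0]]

```text
clock: 26.62
tcp_pos: [0.696, -0.1591, 0.0206]
eef_rot: [3.141, -0.003, 0.003]
force: [0.6, 0.7, -0.2]
finger_gap: 0.722
grasp_force: 0.0
```

arm_command:
  targets:
    - [[72, 0, 0, 0.002, 0, 0, 0], [72, 0, 0, 0.004, 0, 0, 0], [72, 0, 0, 0.004, 0, 0, 0], [40, 0, 0, 0.004, 0, 0, 0], [40, 0, 0, 0.004, 0, 0, 0], [40, 0, 0, 0.004, 0, 0, 0], [40, 0, 0, 0.004, 0, 0, 0]]

```text
clock: 27.5
tcp_pos: [0.6958, -0.1591, 0.0163]
eef_rot: [3.141, -0.003, 0.002]
force: [-1.7, 1.3, 5.5]
finger_gap: 0.532
grasp_force: 60.7
```

arm_command:
  targets:
    - [[40, 0, 0, -0.01, 0, 0, 0], [40, 0, 0, -0.06, 0, 0, 0], [40, 0, 0, -0.115, 0, 0, 0], [40, -0.157, -0.356, -0.115, 0, 0, 0], [40, -0.157, -0.356, -0.115, 0, 0, 0], [40, -0.157, -0.356, -0.115, 0, 0, 0], [40, -0.157, -0.356, -0.115, 0, 0, 0], [40, -0.157, -0.356, -0.115, 0, 0, 0], [40, -0.157, -0.356, -0.115, 0, 0, 0], [40, -0.157, -0.356, -0.115, 0, 0, 0]]

```text
clock: 28.75
tcp_pos: [0.5374, 0.2003, 0.1304]
eef_rot: [-3.141, -0.003, 0.0]
force: [0.7, -0.6, 0.0]
finger_gap: 0.537
grasp_force: 61.5
```

arm_command:
  targets:
    - [[40, 0, 0, 0.01, 0, 0, 0], [40, 0, 0, 0.03, 0, 0, 0], [40, 0, 0, 0.035, 0, 0, 0], [40, 0, 0, 0.035, 0, 0, 0]]

```text
clock: 29.25
tcp_pos: [0.539, 0.1961, 0.0943]
eef_rot: [3.14, -0.005, -0.002]
force: [0.3, -0.4, -0.1]
finger_gap: 0.535
grasp_force: 61.5
```

```bash
python3 - <<'E'
from h import *
im=get_image("side");o=get_obs();print(o["tcp_pos"],proj(im,o["tcp_pos"]-[0,0,.0107]),proj(im,(.5385,.197,.064)))
cv2.imwrite("pics/c11.png",cv2.resize(im["frame"][110:170,230:310],(800,600),interpolation=cv2.INTER_CUBIC)[:,:,::-1])
E
```

```text
[0.53930709 0.19650604 0.09511415] [[269.90231178 130.43464432]] [[270.00467324 137.19638642]]
```

View pics/c11.png

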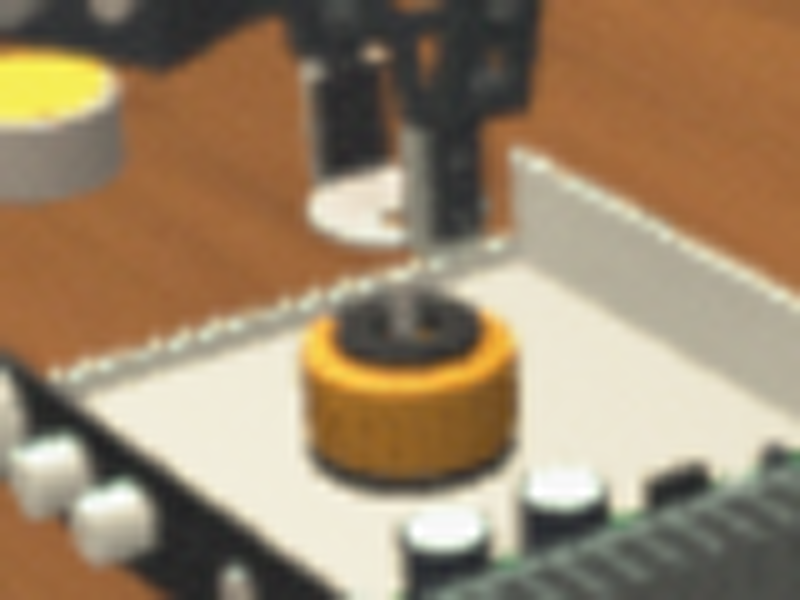

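The small pad sits centred on the transformer, round the bolt. The plate hangs level above the bolt tip (hole at about crop (395,210), tip (405,285)). Descending carefully.

arm_command:
  targets:
    - [[40, -0.0005, -0.001, 0.005, 0, 0, 0], [40, -0.0005, -0.001, 0.01, 0, 0, 0], [40, -0.0005, -0.001, 0.015, 0, 0, 0], [40, -0.0005, -0.001, 0.015, 0, 0, 0]]

```text
clock: 29.8
tcp_pos: [0.5382, 0.1982, 0.0796]
eef_rot: [3.141, -0.003, -0.001]
force: [0.1, -0.9, -0.7]
finger_gap: 0.536
grasp_force: 61.5
```

arm_command:
  targets:
    - [[40, 0, 0.001, 0.002, 0, 0, 0], [40, 0, 0.001, 0.004, 0, 0, 0], [40, 0, 0.001, 0.006, 0, 0, 0], [40, 0, 0.001, 0.006, 0, 0, 0]]

```text
clock: 30.3
tcp_pos: [0.5384, 0.1973, 0.0741]
eef_rot: [3.141, -0.003, -0.0]
force: [0.4, 1.2, -0.1]
finger_gap: 0.535
grasp_force: 61.5
```

Underside is at about 61 mm, below the 64 mm tip, and nothing touches. The bolt is through the hole.

arm_command:
  targets:
    - [[40, 0, 0, 0.002, 0, 0, 0], [40, 0, 0, 0.005, 0, 0, 0], [40, 0, 0, 0.008, 0, 0, 0], [40, 0, 0, 0.008, 0, 0, 0]]

```text
clock: 30.8
tcp_pos: [0.5383, 0.1972, 0.0658]
eef_rot: [3.141, -0.003, -0.001]
force: [0.4, 1.4, 0.9]
finger_gap: 0.533
grasp_force: 61.5
```

arm_command:
  targets:
    - [[40, 0, 0, 0.001, 0, 0, 0], [40, 0, 0, 0.002, 0, 0, 0], [40, 0, 0, 0.002, 0, 0, 0]]

```text
clock: 31.18
tcp_pos: [0.5384, 0.1973, 0.0642]
eef_rot: [3.141, -0.003, -0.0]
force: [0.2, 0.4, -0.9]
finger_gap: 0.535
grasp_force: 61.5
```

arm_command:
  targets:
    - [[40, 0, 0, 0.001, 0, 0, 0], [40, 0, 0, 0.002, 0, 0, 0], [40, 0, 0, 0.002, 0, 0, 0]]

```text
clock: 31.55
tcp_pos: [0.5387, 0.1974, 0.0633]
eef_rot: [3.142, -0.002, 0.001]
force: [-2.7, -0.9, 4.6]
finger_gap: 0.541
grasp_force: 61.9
```

Contact at the expected height. Release, rise and move clear of both views.

arm_command:
  targets:
    - [[58, 0, 0, 0, 0, 0, 0], [66, 0, 0, 0, 0, 0, 0], [70, 0, 0, -0.002, 0, 0, 0], [70, 0, 0, -0.04, 0, 0, 0], [70, 0, 0, -0.1, 0, 0, 0], [70, -0.03, 0.2, -0.12, 0, 0, 0], [70, -0.03, 0.4, -0.12, 0, 0, 0], [70, -0.03, 0.4, -0.12, 0, 0, 0], [70, -0.03, 0.4, -0.12, 0, 0, 0], [70, -0.03, 0.4, -0.12, 0, 0, 0]]

```text
clock: 32.8
tcp_pos: [0.5129, -0.1154, 0.1791]
eef_rot: [3.142, -0.002, 0.001]
force: [1.2, 0.7, 0.6]
finger_gap: 0.702
grasp_force: 0.0
```

arm_command:
  targets:
    - [[70, -0.07, 0.15, 0, 0, 0, 0], [70, -0.07, 0.15, 0, 0, 0, 0], [70, -0.07, 0.15, 0, 0, 0, 0], [70, -0.07, 0.15, 0, 0, 0, 0], [70, -0.07, 0.15, 0, 0, 0, 0]]

```text
clock: 33.42
tcp_pos: [0.4432, -0.2632, 0.1786]
eef_rot: [-3.141, 0.004, -0.0]
force: [0.1, 0.4, -0.1]
finger_gap: 0.701
grasp_force: 0.0
```

```bash
python3 - <<'E'
from h import *
ims=[get_image("top"),get_image("side")]
z=lambda a:cv2.resize(a,(400,400),interpolation=cv2.INTER_CUBIC)
C=np.hstack([z(ims[0]["frame"][155:215,164:224]),z(ims[1]["frame"][115:175,240:300])])
C=np.vstack([C,cv2.resize(ims[1]["frame"][170:220,310:510],(800,200),interpolation=cv2.INTER_CUBIC)])
cv2.imwrite("pics/c12.png",C[:,:,::-1])
print(get_obs()["tcp_pos"],get_obs()["force"])
E
```

```text
[ 0.4435572  -0.26259352  0.17867242] [0.17904614 0.52002932 0.17601193]
```

View pics/c12.png

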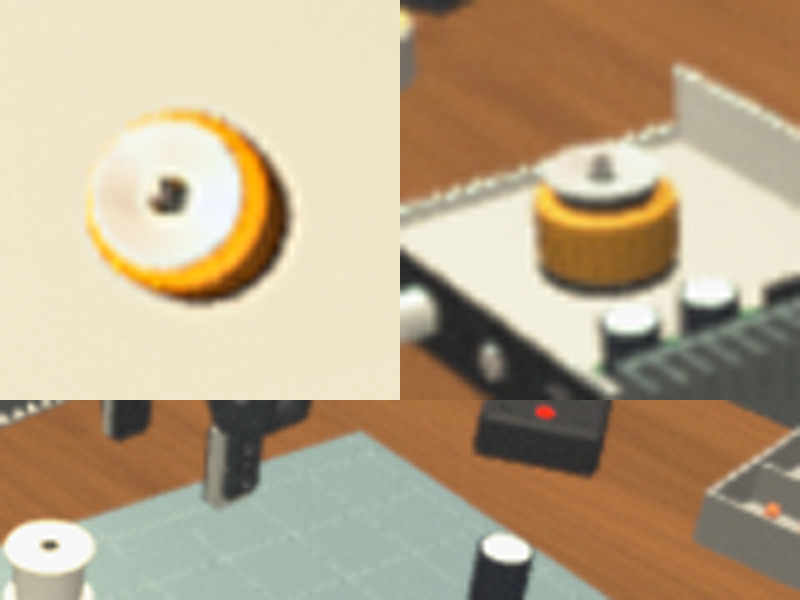

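The stack is complete: plate at top crop (165,195) with the bolt in its hole, flat and level in the side view. The reel and capacitor have not moved. Handing in.

```bash
python3 -c "
from workcell import *
print(sign_off())"
```

```text
the job is handed in; nothing more can be done
None
```

The wide pad, transformer, small pad and dished plate (hollow side up) are stacked over the bolt in that order, flat and let go; the transformer was set down gently, the reel and capacitor were left alone, and I handed the job in at about 33 s.

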